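# Right the tipped reagent pack and lock the rack

### The arm

A 6-joint arm with a two-finger parallel gripper is mounted at the origin on the work surface. World frame = base frame: x ahead of the robot, y to its left, z up, the work surface at z = 0. Lengths are in m, angles in degrees, forces in N, time in s.
With the tool pointing down it reaches from about 0.275 to 0.85 m from the base axis. Payload 19 kg.
Tool frame: the origin (TCP) lies at the very end of the fingers, on their centre line; the grasp point (between the pads) lies 19 mm behind it; z points along the fingers, y is the line along which they close (so a half turn about z gives the same grasp; the last joint's range is limited). The gripper opens to 85 mm and grips with 20 to 120 N. Pads are 22 mm wide; open, the fingers measure 114 mm over their backs; the gripper's body (76 mm by 85 mm) begins 54 mm behind the grasp point. The pads swing forward as they close: fully open they stand 13 mm farther back than shut.
Start: joints at [68.354, 8.623, 82.357, -0, 89.026, -7.678], TCP at [0.139, 0.558, 0.231] pointing down, gripper open.
Joint ranges: [-160.23, 160.23], [-39.13, 120.54], [6.94, 153.29], [-79.49, 259.48], [9.18, 160.14], [-161.06, 161.06]. Speed limits (degrees/s): [108.29, 108.29, 127.2, 172.46, 172.46, 172.46].

### API

Orientations are given as a 3x3 rotation matrix whose columns are the frame's x, y, z axes.
In Python, from station import ctrl gives the robot as it stands. The module is installed in compiled form; this text tells all that it offers. Calls block until the motion is done:
- ctrl.movep(position, orientation): joint-space move of the TCP to a pose.
- ctrl.move_straight(position, attitude=None, feed=0.15, contact_N=None): straight line of the TCP; attitude=None keeps the orientation; feed is the mean speed in m/s. With contact_N (N) it stops when the force on the tool has changed by that much, and returns True; else False.
- ctrl.movej(angles): joint-space move.
- ctrl.move_gripper(opening, effort=None): opening from 0.0 (shut) to 1.0 (fully open); effort is the grip in N (None keeps the last); returns when the fingers have stopped.
- ctrl.hold(seconds).
- ctrl.inverse_kinematics(position, orientation): joint angles nearest the present ones, or None.
- ctrl.sense(): the state.
- ctrl.capture(name): name is "side" or "top"; returns a dict with "img" (400x640x3 uint8, blue, green, red), "depth" (400x640 float32, m along the optical axis (not along the pixel's ray), 0 where there is no reading), "fx", "fy", "cx", "cy" (pixels), "cam_to_world" (4x4, takes a point from camera to world coordinates). Camera axes: x right, y down, z forward; pixel columns grow to the right and rows downward; lengths in m; the calibration is good to about 2 mm. A picture is of the moment at which its call begins.
A pose or a line that the arm cannot do raises ctrl.Unreachable and nothing moves.
- ctrl.finish_job(): hands the job in; it is judged then, once.
The state is a dict: "time": time; "joint_positions": joint angles; "qd": joint speeds; "effort": joint torques, N m; "position": TCP position; "tool_rot": TCP orientation; "ft_force": force on the tool from outside, world axes, zero at the start; "ft_torque": the same for the moment, N m; "finger_gap": opening from 0.0 (shut) to 1.0 (fully open); "grip_force": force on a finger pad.
Only numpy, scipy, OpenCV 4.12 (cv2) and the standard library are available. Lean on these libraries where they do the work, as an engineer would, in place of code of your own. Each camera call takes 0.05 s, during which the arm holds its last target. There are 200 camera calls.

### The job

The blue reagent pack has tipped over in the rack's lane. Without lifting it out or pressing hard on it, stand it upright again in the lane about where its foot is, leaving the standing packs and everything else on the bench as they are. Then lock the rack: turn its black knob clockwise until it clicks past its detent and stays at its end stop, and leave it there.

Things in the scene. Friction and masses are not known exactly. Their poses are not given: they have to be found in the camera images.
- rack: Fixed aluminium rack, one flat lane along its y, 550 mm long, inner width 100, outer 112; origin on the table under the lane's centre, z up. Heights over the table: lane floor 6, steel side walls 18, grey end stops 34. A grey lock block (26 high) carries the knob on its -x side.
- pack_blue: White reagent pack, blue lower third, 2 blue caps; 95 wide (x), 50 thick (y), 105 tall (z, foot to shoulder); 0.2-0.5 kg; origin = centre of its foot. Above z = 78 it is only a neck, y = -25 to -3 mm. Caps 18 across, 8 high, on the shoulder at x = +-34, y = -14. Starts lying flat on its +y face on the lane floor, caps towards the rack's +y; so the neck overhangs the floor by 28 mm, for 27 mm.
- pack_yellow: Pack like the blue one (95 wide (x), 50 thick (y), 105 tall (z, foot to shoulder); origin = centre of its foot) but yellow with black caps. Stands in the lane; leave it standing (yellow and grey trade places).
- pack_grey: Pack like the blue one (95 wide (x), 50 thick (y), 105 tall (z, foot to shoulder); origin = centre of its foot) but grey with black caps. Stands in the lane; leave it standing (yellow and grey trade places).
- control_box: Low green box with white lid, 95 x 45 x 40 mm (x, y, z); origin under its centre. Sits in the lane at its far +y end; leave it there.
- lock (a joint): Angle of the black lock knob, rad: 0 = unlocked, grows clockwise seen from above, 1.6 = end stop, locked. An over-centre spring resists (up to 0.07 N m) and turns the knob back if it is let go before about 1.3 rad; past that it snaps to the end stop by itself.
- lock_grip (a point): On the knob's upright axis, at the height to grip (51 mm above the table). The knob is a bar 46 long, 12 wide, 24 tall (top 61 mm above the table) on a disc 46 across. Axes turn with the knob: the bar runs along x, with a white mark at its -x end. At joint 0 the axes are the rack's.
- wash_bottle: White wash bottle with red cap, 64 mm across, 160 mm tall; origin under its centre. Bystander.
- amber_jar: Amber jar with black lid, 56 mm across, 85 mm tall; origin under its centre. Bystander.
- beaker: Glass beaker, 70 mm across, 85 mm tall; origin under its centre. Bystander.
- tip_box: Blue box of yellow pipette tips, 120 x 85 x 45 mm (x, y, z), origin under its centre. Bystander.
Mind the look-alikes: they are no part of the job. What is shaped like the control_box but red is not meant.

How it is judged:
By the outcome, as a careful person would: the job done as asked, in the order asked, and still so for the second after the job is handed in, with the robot touching nothing.
It also fails if it takes over 54 s, if anything falls off the work surface, if the arm or the gripper's body presses on something with over 40 N, if the wrist force passes 120 N, or if a joint passes its speed limit or range.

## Working session

There is one attempt and no reset: what is moved stays moved. The work goes in short steps, each a Python script; the robot and the scene stay as the last script left them, time stands still between calls to the robot, and variables do not carry over. Pictures are saved under pics/ and viewed, at most 10 in all, crops included, and the job is handed in when it is done.

```bash
mkdir -p pics; cat > h.py <<'E'
import numpy as np, cv2
from station import ctrl
def pts(c):
    d=c["depth"]; v,u=np.mgrid[0:d.shape[0],0:d.shape[1]]
    P=np.stack([(u-c["cx"])/c["fx"]*d,(v-c["cy"])/c["fy"]*d,d],-1)
    T=c["cam_to_world"]; W=P@T[:3,:3].T+T[:3,3]; W[d==0]=np.nan; return W
E
python3 - <<'E'
from h import *
for n in("top","side"):
    c=ctrl.capture(n); cv2.imwrite(f"pics/{n}0.png",c["img"]); np.savez(f"{n}0.npz",**c)
    print(n,c["cam_to_world"].round(3),c["fx"],(c["depth"]>0).mean())
s=ctrl.sense();print(s["time"],s["tool_rot"],s["ft_force"])
E
```

```text
top [[-0.005 -0.996  0.086  0.38 ]
 [-1.     0.005 -0.003  0.007]
 [ 0.003 -0.086 -0.996  1.537]
 [ 0.     0.     0.     1.   ]] 448.6950787684669 0.99615234375
side [[ 9.070e-01 -3.070e-01  2.880e-01  1.340e-01]
 [-4.210e-01 -6.590e-01  6.230e-01 -8.900e-01]
 [-1.000e-03 -6.870e-01 -7.270e-01  1.056e+00]
 [ 0.000e+00  0.000e+00  0.000e+00  1.000e+00]] 436.43445121502947 0.99616015625
0.1 [[-9.70421346e-01  2.41417231e-01 -3.62204375e-04]
 [ 2.41417478e-01  9.70420840e-01 -9.97300666e-04]
 [ 1.10725108e-04 -1.05524432e-03 -9.99999437e-01]] [-0.98161857  0.20465743  0.51133722]
```

View pics/top0.png

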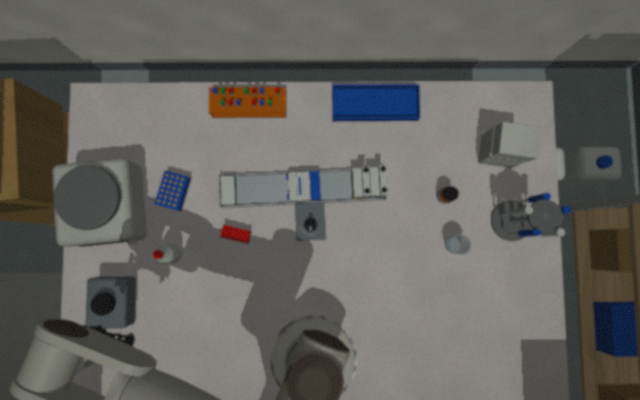

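View pics/side0.png

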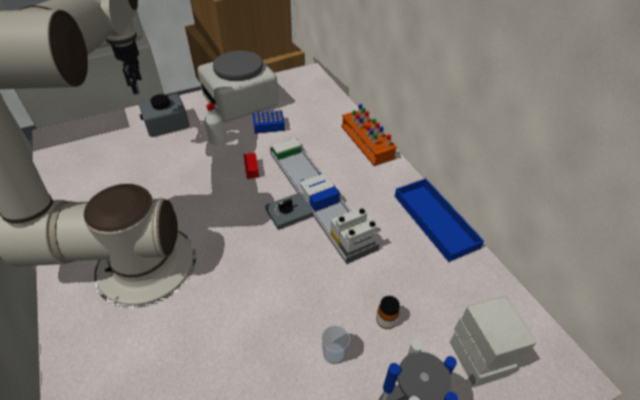

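The top view shows the rack at u 218–388, v 165–208. The blue pack lies at about (303,185) with its blue foot towards −y, the standing packs are at (370,180), and the knob is at (310,223). The side view agrees. Next I'll measure in more detail.

```bash
python3 - <<'E'
from h import *
a=cv2.imread("pics/top0.png")[155:245,210:400]; b=cv2.imread("pics/side0.png")[130:265,235:385]
a=cv2.resize(a,None,fx=4,fy=4,interpolation=cv2.INTER_CUBIC)
b=cv2.resize(b,(600,540),interpolation=cv2.INTER_CUBIC)
cv2.imwrite("pics/a.png",a);cv2.imwrite("pics/b.png",b)
c=dict(np.load("top0.npz")); W=pts(c); I=c["img"].astype(int)
# walls / rack: points above 4mm in the region
R=W[155:215,210:395].reshape(-1,3); m=(R[:,2]>.004)&(R[:,2]<.15); 
r=cv2.minAreaRect((R[m][:,:2]*1000).astype(np.float32)); print("rack outline",r,cv2.boxPoints(r))
hsv=cv2.cvtColor(c["img"],cv2.COLOR_BGR2HSV)
for n,w,lo,hi in[("blue",(slice(160,215),slice(280,335)),(100,140,60),(130,255,255)),("knobblk",(slice(200,245),slice(290,330)),(0,0,0),(180,255,55))]:
    k=cv2.inRange(hsv[w],lo,hi)>0; P=W[w][k]; print(n,k.sum(),np.nanmean(P,0).round(4),np.nanmin(P,0).round(4),np.nanmax(P,0).round(4))
for v in(175,185,195):
    print(v,[tuple((W[v,u]*1000).round().astype(int)) for u in range(214,394,4)])
for v in range(200,244,3): print(v,[tuple((W[v,u]*1000).round().astype(int)) for u in range(290,330,6)])
E
```

```text
rack outline ((585.0946044921875, 35.63421630859375), (635.6715087890625, 206.55142211914062), 89.72162628173828) [[ 480.2759  -281.696  ]
 [ 686.8249  -282.69955]
 [ 689.9133   352.96445]
 [ 483.36432  353.968  ]]
blue 242 [ 0.5755 -0.0072  0.0557] [ 0.5304 -0.0215  0.0341] [0.6241 0.0083 0.0654]
knobblk 124 [0.45   0.0086 0.0452] [ 0.4269 -0.011   0.0271] [0.4699 0.0293 0.0672]
175 [(np.int64(620), np.int64(340), np.int64(3)), (np.int64(621), np.int64(327), np.int64(-3)), (np.int64(618), np.int64(310), np.int64(15)), (np.int64(617), np.int64(295), np.int64(21)), (np.int64(618), np.int64(283), np.int64(13)), (np.int64(617), np.int64(268), np.int64(18)), (np.int64(618), np.int64(254), np.int64(17)), (np.int64(619), np.int64(242), np.int64(6)), (np.int64(619), np.int64(229), np.int64(7)), (np.int64(619), np.int64(215), np.int64(3)), (np.int64(619), np.int64(201), np.int64(8)), (np.int64(619), np.int64(188), np.int64(5)), (np.int64(619), np.int64(174), np.int64(7)), (np.int64(620), np.int64(160), np.int64(0)), (np.int64(618), np.int64(146), np.int64(8)), (np.int64(618), np.int64(132), 
[... 9689 characters left out ...]
]
239 [(np.int64(399), np.int64(78), np.int64(4)), (np.int64(398), np.int64(57), np.int64(6)), (np.int64(398), np.int64(36), np.int64(25)), (np.int64(398), np.int64(16), np.int64(25)), (np.int64(398), np.int64(-4), np.int64(28)), (np.int64(398), np.int64(-24), np.int64(28)), (np.int64(398), np.int64(-45), np.int64(3))]
242 [(np.int64(388), np.int64(78), np.int64(-1)), (np.int64(388), np.int64(57), np.int64(4)), (np.int64(388), np.int64(37), np.int64(-1)), (np.int64(388), np.int64(16), np.int64(0)), (np.int64(388), np.int64(-4), np.int64(1)), (np.int64(388), np.int64(-25), np.int64(-3)), (np.int64(388), np.int64(-45), np.int64(-1))]<stdin>:15: RuntimeWarning: invalid value encountered in cast
```

View pics/a.png

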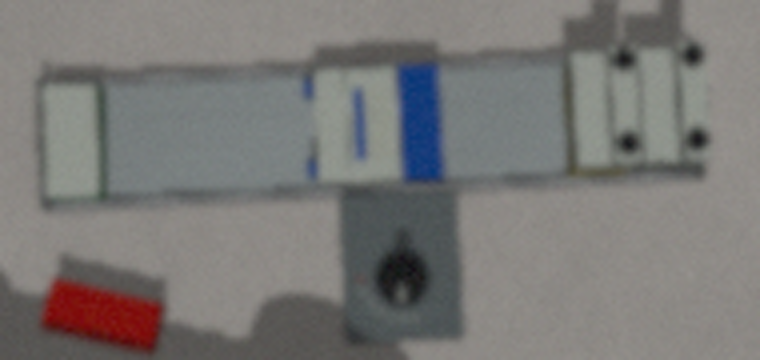

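View pics/b.png

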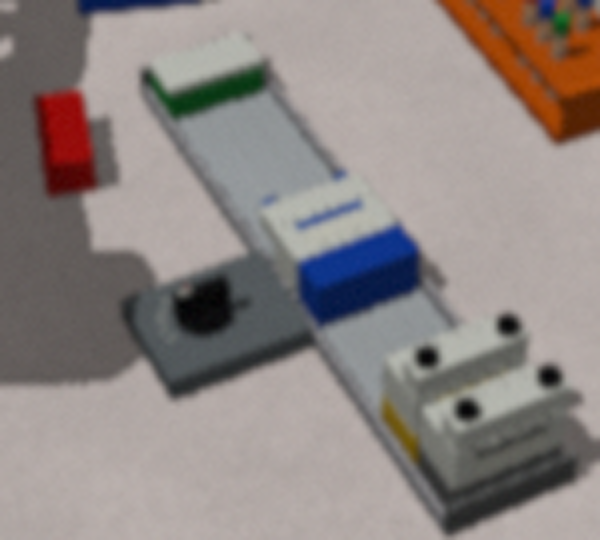

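The crops show the rack turned by about 2–3°. The blue pack's foot edge is at crop (440,125), its shoulder at (315,125), the knob at (402,277) with its white mark towards −x, and yellow's near face at (570,110). Next step: sub-pixel ray measurements and IK checks.

```bash
cat >> h.py <<'E'
def ray(c,u,v,z):
    T=c["cam_to_world"]; d=T[:3,:3]@np.array([(u-c["cx"])/c["fx"],(v-c["cy"])/c["fy"],1]); o=T[:3,3]
    return o+d*(z-o[2])/d[2]
E
python3 - <<'E'
from h import *
c=dict(np.load("top0.npz")); img=c["img"]; g=cv2.GaussianBlur(img,(0,0),.6).astype(float)
def edge(a,thr):  # subpixel crossing
    i=np.where((a[:-1]-thr)*(a[1:]-thr)<=0)[0]; return [k+(thr-a[k])/(a[k+1]-a[k]+1e-9) for k in i]
sat=g[...,0]-g[...,2]
print("row185 B,R", [(u,int(g[185,u,0]),int(g[185,u,2])) for u in range(280,358,1) if u<326 or u>346])
print("col230..", [(v,*g[v,250].astype(int)) for v in range(160,215)])
hsv=cv2.cvtColor(img,cv2.COLOR_BGR2HSV)
# white/blue edge, foot edge per row
E=[]
for v in range(174,198):
    e=[u for u in edge(sat[v,300:330],55)]; E.append((v,[round(300+x,2) for x in e]))
print(E)
# dark wall lines in lane: darkest pixel per column, subpixel
G=g.mean(2)
for nm,lo,hi in(("far",163,182),("near",193,214)):
    P=[]
    for u in list(range(240,284))+list(range(325,348)):
        k=lo+np.argmin(G[lo:hi,u]); a,b,d=G[k-1:k+2,u]; P.append(ray(c,u,k+.5*(a-d)/(a-2*b+d+1e-9),.012))
    P=np.array(P)[:,:2].astype(np.float32); l=cv2.fitLine(P,cv2.DIST_HUBER,0,.01,.01).ravel(); print(nm,np.degrees(np.arctan2(-l[0]*np.sign(l[1]),abs(l[1]))),l[2:], "x at y=0",l[2]-l[3]*l[0]/l[1])
# knob
k=(G[214:236,300:322]<60).astype(np.uint8); n,L,st,ce=cv2.connectedComponentsWithStats(k); print(st,ce+[300,214])
print(G[212:238,300:322].astype(int))
E
```

```text
row185 B,R [(280, 129, 123), (281, 129, 123), (282, 129, 123), (283, 128, 122), (284, 129, 122), (285, 129, 122), (286, 130, 123), (287, 131, 125), (288, 132, 130), (289, 135, 136), (290, 138, 140), (291, 141, 143), (292, 141, 144), (293, 141, 144), (294, 140, 143), (295, 137, 141), (296, 132, 134), (297, 127, 123), (298, 126, 103), (299, 127, 83), (300, 128, 85), (301, 132, 111), (302, 134, 131), (303, 136, 139), (304, 135, 141), (305, 136, 142), (306, 136, 142), (307, 137, 141), (308, 136, 134), (309, 128, 112), (310, 121, 73), (311, 119, 37), (312, 120, 21), (313, 122, 21), (314, 121, 18), (315, 121, 20), (316, 121, 20), (317, 122, 24), (318, 120, 32), (319, 118, 55), (320, 119, 85), (321, 123, 108), (322, 126, 119), (323, 127, 119), (324, 126, 119), (325, 126, 120), (347, 128, 121), (348, 127, 120), (349, 123, 117), (350, 110, 108), (351, 93, 97), (352, 86, 92), (353, 103, 108), (354, 126, 130), (355, 138, 140), (356, 140, 142), (357, 140, 143)]
col230.. [(160, np.int64(133), np.int64(137), np.int64(141)), (161, np.int64(133), np.int64(136), np.int64(141)), (162, np.int64(133), n
[... 5290 characters left out ...]
82 83 82]
 [91 91 87 81 69 55 42 39 51 72 81 70 51 39 40 52 65 75 81 83 83 83]
 [88 90 90 87 79 67 54 47 56 71 79 71 53 44 50 63 72 78 80 82 83 81]
 [84 89 93 90 84 76 68 58 61 69 74 68 57 55 61 71 77 81 82 82 82 83]
 [85 87 91 92 90 86 80 72 69 70 72 70 67 69 74 79 83 83 84 84 83 83]
 [84 85 89 91 92 92 87 83 80 79 79 80 79 81 82 83 85 84 84 84 84 84]
 [83 84 86 89 91 92 90 89 89 88 88 89 88 89 88 85 84 84 84 85 84 83]
 [81 82 82 84 86 87 89 90 90 91 93 93 91 92 91 86 84 84 83 82 83 82]
 [81 83 81 82 83 85 87 89 89 89 91 91 90 89 89 85 84 83 82 81 82 81]
 [78 81 81 82 83 84 84 86 86 85 87 86 85 85 85 84 82 81 81 81 83 82]
 [73 77 78 80 83 84 83 82 82 83 84 84 84 84 85 83 84 83 82 83 85 83]]
```

```bash
cat >> h.py <<'E'
psi=np.radians(2.58); S=np.array([-np.sin(psi),np.cos(psi),0]); R=np.array([np.cos(psi),np.sin(psi),0]); Z=np.array([0,0,1.])
C0=np.array([.5814,0,0])           # lane centre line at s=0
sgn=1
def tool(th,dl,g,sp,ell=.018,clr=0.,back=0.,sg=None):
    """TCP pose with pad A touching the neck's lower shoulder edge of the pack tilted up by th (deg), tool dl (deg) steeper"""
    sg=sgn if sg is None else sg
    t=np.radians(th); b_=t+np.radians(dl)
    E=np.array([sp,.006])+.105*np.array([np.cos(t),np.sin(t)])+.028*np.array([-np.sin(t),np.cos(t)])
    b=np.array([np.cos(b_),np.sin(b_)]); n=np.array([-b[1],b[0]]); off=.076-np.sqrt(.076**2-(g/2)**2)
    p=E-ell*b+(g/2-clr)*n+(back-off)*b
    w=lambda q:q[0]*S+q[1]*Z
    y=sg*w(n); z=-w(b); return C0+w(p),np.column_stack([np.cross(y,z),y,z])
E
python3 - <<'E'
from h import *
c=dict(np.load("top0.npz"))
for n,u,v,z in[("foot",319.5,185,.056),("shoulder",288.4,185,.056),("knob",310.05,224,.045),("yel",352,185,.084),("boxnear",235.3,185,.046)]:
    p=ray(c,u,v,z); print(n,p.round(4),"s",(p-C0)@S,"r",(p-C0)@R)
sp=(ray(c,319.5,185,.056)-C0)@S
for sg in(1,-1):
  for th,dl,bk in[(0,22,.06),(0,22,0),(30,5,0),(50,0,0),(70,0,0),(90,0,0)]:
    p,o=tool(th,dl,.052,sp,back=bk,sg=sg); q=ctrl.inverse_kinematics(p,o); print(sg,th,p.round(3),None if q is None else np.round(q))
k=ray(c,310.05,224,.045)
for a in(0,-45,-90,-95):
  f=psi+np.radians(a)
  for s in(1,-1):
    y=s*np.array([-np.sin(f),np.cos(f),0]); q=ctrl.inverse_kinematics(np.r_[k[:2],.04],np.column_stack([np.cross(y,-Z),y,-Z])); print(a,s,None if q is None else np.round(q))
E
```

```text
foot [ 0.5765 -0.0231  0.056 ] s -0.022902063149249943 r -0.005943713358783978
shoulder [0.577  0.0803 0.056 ] s 0.08040129146171777 r -0.0007647842292539935
knob [0.4474 0.009  0.045 ] s 0.014980268895501117 r -0.1334535167811178
yel [ 0.5722 -0.1287  0.084 ] s -0.1281295499776079 r -0.014948662449193049
boxnear [0.5792 0.2585 0.046 ] s 0.2583144574831027 r 0.009486559156594077
1 0 [0.577 0.107 0.072] [ 29.  40.  83. -57.  98. 131.]
1 0 [0.579 0.051 0.05 ] [ 25.  40.  87. -59.  93. 132.]
1 30 [0.58  0.021 0.091] [ 20.  29.  90. -52.  86. 123.]
1 50 [ 0.582 -0.011  0.104] [ 12.  20.  92. -40.  78. 111.]
1 70 [ 0.583 -0.045  0.102] [ -1.  15.  93. -21.  72.  93.]
1 90 [ 0.585 -0.077  0.088] [-15.  15.  91.  -0.  73.  72.]
-1 0 [0.577 0.107 0.072] [ 29.  40.  83. -57.  98. -49.]
-1 0 [0.579 0.051 0.05 ] [ 25.  40.  87. -59.  93. -48.]
-1 30 [0.58  0.021 0.091] [ 20.  29.  90. -52.  86. -57.]
-1 50 [ 0.582 -0.011  0.104] [ 12.  20.  92. -40.  78. -69.]
-1 70 [ 0.583 -0.045  0.102] [ -1.  15.  93. -21.  72. -87.]
-1 90 [ 0.585 -0.077  0.088] [ -15.   15.   91.   -0.   73. -108.]
0 1 [  -9.    2.  113.   -0.   65. -101.]
0 -1 [ -9.   2. 113.  -0.  65.  79.]
-45 1 [ -9.   2. 113.  -0.  65. -56.]
-45 -1 [ -9.   2. 113.  -0.  65. 124.]
-90 1 [ -9.   2. 113.  -0.  65. -11.]
-90 -1 None
-95 1 [ -9.   2. 113.  -0.  65.  -6.]
-95 -1 None
```

```bash
sed -i 's/^sgn=1/sgn=-1; sp=-.0235/' h.py; python3 - <<'E'
from h import *
s=ctrl.sense(); p=np.array(s["position"]); ctrl.move_straight(p+[0,0,.17],feed=.3)
p,o=tool(0,22,.052,sp,clr=.004,back=.06)
ctrl.movep(p+[0,0,.2],o); ctrl.move_gripper(.052/.085)
print(ctrl.sense()["finger_gap"],ctrl.sense()["ft_force"])
print(ctrl.move_straight(p,feed=.15,contact_N=5))
p,o=tool(0,22,.052,sp,clr=.004)
print(ctrl.move_straight(p,feed=.05,contact_N=4), p, ctrl.sense()["position"])
s=ctrl.sense(); print(s["time"],s["ft_force"])
c=ctrl.capture("side"); b=c["img"][90:290,215:415]; cv2.imwrite("pics/c.png",cv2.resize(b,(600,600),interpolation=cv2.INTER_CUBIC))
E
```

```text
0.6125587976825361 [-0.73561057 -0.42536606  0.79064498]
False
False [0.57904496 0.05226451 0.04593729] [0.57912409 0.0525143  0.04602071]
6.3417 [-1.07758119 -0.18545435 -0.18410623]
```

View pics/c.png

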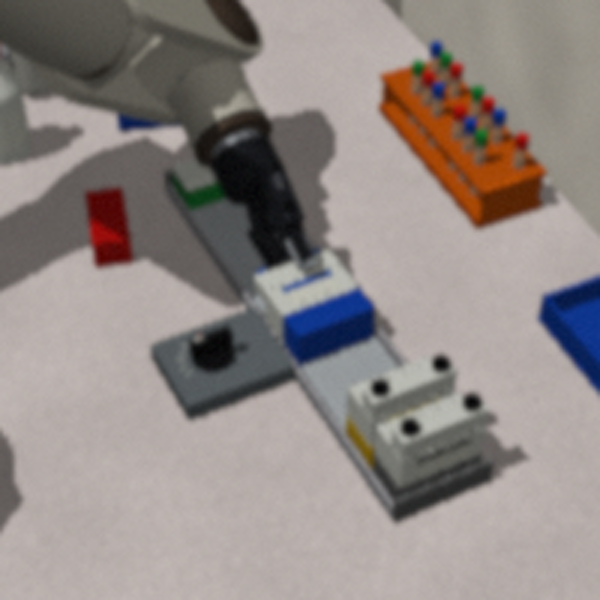

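The picture shows finger B above the pack at (315,262), finger A under the neck between the caps, and no contact force. Lifting now.

```bash
python3 - <<'E'
from h import *
def go(th,dl,g,feed=.06):
    p,o=tool(th,dl,g,sp); 
    hit=ctrl.move_straight(p,o,feed=feed,contact_N=20); s=ctrl.sense(); print(th,hit,np.round(s["ft_force"],1),round(s["time"],2)); return hit
for th,dl in[(0,22),(7,18),(14,13),(21,8),(28,3),(35,0),(42,0)]:
    if go(th,dl,.052): break
else:
    for g in(.046,.040,.034,.029):
        ctrl.move_gripper(g/.085,20); go(42,0,g)
    print(ctrl.sense()["finger_gap"]*85,ctrl.sense()["grip_force"])
c=ctrl.capture("side"); b=c["img"][90:290,215:415]; cv2.imwrite("pics/d.png",cv2.resize(b,(600,600),interpolation=cv2.INTER_CUBIC))
E
```

```text
0 False [-0.1  0.  -0.8] 6.64
7 False [ 0.6  2.7 -0.6] 6.99
14 False [ 0.6  1.4 -0.8] 7.35
21 False [-0.3  1.1 -0.7] 7.71
28 False [-0.3  0.6 -0.1] 8.07
35 False [-0.7  0.6 -0.4] 8.43
42 False [ 0.3  1.  -0.1] 8.78
42 False [-0.2  0.7 -0.6] 9.26
42 False [ 0.1  0.  -1.6] 9.74
42 False [-0.2  0.3 -0.9] 10.22
42 False [-0.4 -0.6 -0.4] 10.7
28.807883070283907 0.3227311559021473
```

View pics/d.png

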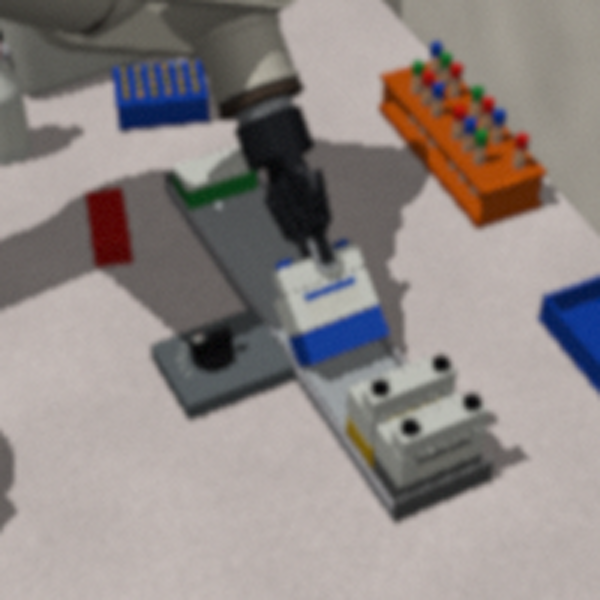

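The pack is tilted to about 40° and caged; its foot is at (340,350) and nothing has been disturbed. Continuing to upright.

```bash
python3 - <<'E'
from h import *
for th in(49,56,63,70,76,82,87,90):
    p,o=tool(th,0,.029,sp); hit=ctrl.move_straight(p,o,feed=.04,contact_N=20); s=ctrl.sense(); print(th,hit,np.round(s["ft_force"],1),round(s["grip_force"],1),round(s["time"],2))
    if hit: break
ctrl.hold(.3)
c=ctrl.capture("side"); b=c["img"][90:290,215:415]; cv2.imwrite("pics/e.png",cv2.resize(b,(600,600),interpolation=cv2.INTER_CUBIC))
E
```

```text
49 False [ 0.1  0.4 -0.7] 0.1 11.19
56 False [ 0.   0.4 -0.6] 0.0 11.63
63 False [-0.2 -0.1  0.6] 0.2 12.07
70 False [-0.4 -0.9  0.5] 0.4 12.52
76 False [-0.3 -0.9  1.5] 0.5 12.92
82 False [0.6 0.  1.1] 0.7 13.32
87 False [ 0.6 -1.9  1.2] 0.7 13.68
90 False [-0.1  0.4 -0.6] 0.0 13.95
```

View pics/e.png

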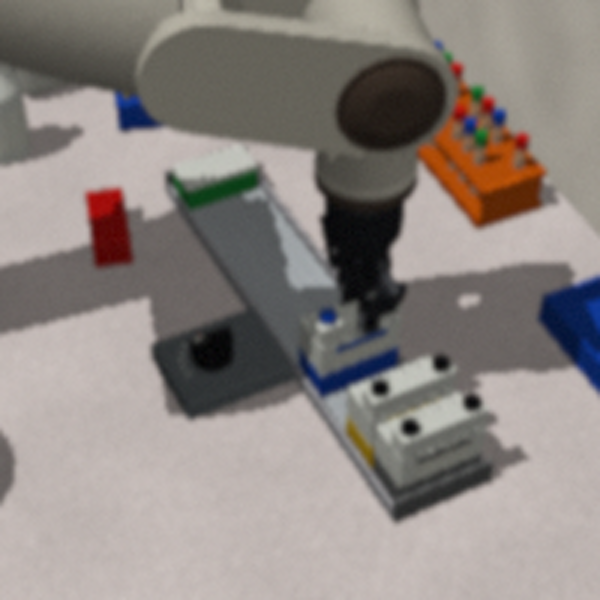

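The pack stands upright in the lane (foot at about (350,375)) with no load on the fingers. Releasing, moving up and checking from the top.

```bash
python3 - <<'E'
from h import *
ctrl.move_gripper(.045/.085); p=np.array(ctrl.sense()["position"]); print(ctrl.move_straight(p+[0,0,.10],feed=.1,contact_N=6))
ctrl.move_straight([.44,.02,.22],feed=.25)
ctrl.movep(np.array([.40,.25,.30]),ctrl.sense()["tool_rot"])
s=ctrl.sense();print(s["time"],np.round(s["joint_positions"]))
o=[ctrl.capture(n) for n in("top","side")]; np.savez("top1.npz",**o[0])
a=o[0]["img"][155:245,210:400]; b=o[1]["img"][130:265,235:385]
cv2.imwrite("pics/f.png",np.vstack([cv2.resize(a,(640,303),interpolation=cv2.INTER_CUBIC),cv2.resize(b[40:],(640,290),interpolation=cv2.INTER_CUBIC)]))
W=pts(o[0])
for v in(178,185,192): print([(u,*(W[v,u]*1000).round()[1:]) for u in range(314,346,2)])
E
```

```text
False
17.5583 [ 23.  -5.  88.  -0.  96. -70.]
[(314, np.float64(-5.0), np.float64(15.0)), (316, np.float64(-12.0), np.float64(12.0)), (318, np.float64(-19.0), np.float64(8.0)), (320, np.float64(-25.0), np.float64(45.0)), (322, np.float64(-31.0), np.float64(83.0)), (324, np.float64(-37.0), np.float64(83.0)), (326, np.float64(-44.0), np.float64(81.0)), (328, np.float64(-50.0), np.float64(89.0)), (330, np.float64(-56.0), np.float64(110.0)), (332, np.float64(-62.0), np.float64(111.0)), (334, np.float64(-69.0), np.float64(106.0)), (336, np.float64(-75.0), np.float64(114.0)), (338, np.float64(-88.0), np.float64(6.0)), (340, np.float64(-95.0), np.float64(5.0)), (342, np.float64(-102.0), np.float64(3.0)), (344, np.float64(-109.0), np.float64(6.0))]
[(314, np.float64(-5.0), np.float64(3.0)), (316, np.float64(-12.0), np.float64(2.0)), (318, np.float64(-19.0), np.float64(4.0)), (320, np.float64(-26.0), np.float64(7.0)), (322, np.float64(-31.0), np.float64(86.0)), (324, np.float64(-37.0), np.float64(83.0)), (326, np.float64(-44.0), np.float64(86.0)), (328, np.float64(-50.0), np.float64(80.0)), (
[... 354 characters left out ...]
(314, np.float64(-5.0), np.float64(8.0)), (316, np.float64(-12.0), np.float64(10.0)), (318, np.float64(-19.0), np.float64(8.0)), (320, np.float64(-26.0), np.float64(5.0)), (322, np.float64(-30.0), np.float64(88.0)), (324, np.float64(-37.0), np.float64(91.0)), (326, np.float64(-44.0), np.float64(84.0)), (328, np.float64(-50.0), np.float64(87.0)), (330, np.float64(-56.0), np.float64(99.0)), (332, np.float64(-62.0), np.float64(115.0)), (334, np.float64(-68.0), np.float64(116.0)), (336, np.float64(-74.0), np.float64(116.0)), (338, np.float64(-88.0), np.float64(3.0)), (340, np.float64(-94.0), np.float64(7.0)), (342, np.float64(-101.0), np.float64(6.0)), (344, np.float64(-108.0), np.float64(5.0))]
```

View pics/f.png

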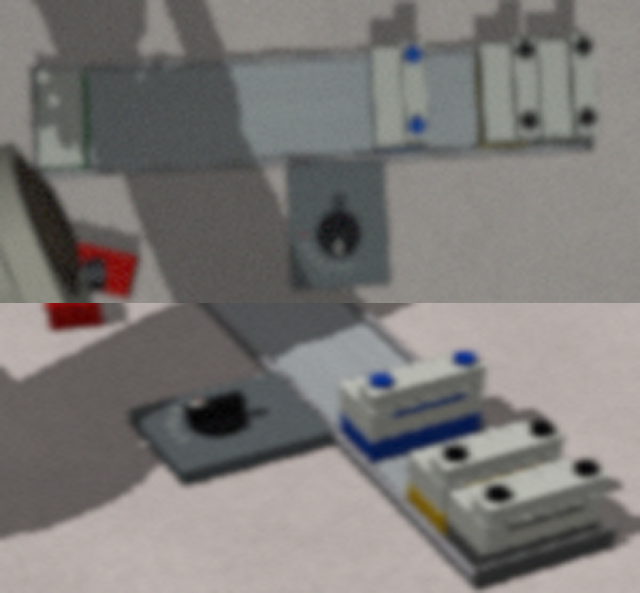

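The blue pack stands with its foot at y ≈ −0.026…−0.077 and shoulder at about 111 mm. The neighbours are untouched. Now the knob.

```bash
cat >> h.py <<'E'
K=np.array([.4472,.009])
def kp(a,z):
    f=psi-np.radians(a); y=np.array([-np.sin(f),np.cos(f),0]); return np.r_[K,z],np.column_stack([np.cross(y,-Z),y,-Z])
E
python3 - <<'E'
from h import *
ctrl.movep(*kp(0,.2)); ctrl.move_gripper(.04/.085,20); ctrl.move_straight(kp(0,.09)[0],feed=.15)
f0=np.array(ctrl.sense()["ft_force"])
print(ctrl.move_straight(kp(0,.042)[0],feed=.04,contact_N=6),ctrl.sense()["position"],np.round(ctrl.sense()["joint_positions"]))
for w in(.018,.0155,.014,.012,.010):
    ctrl.move_gripper(w/.085,20); s=ctrl.sense(); print(w,round(s["finger_gap"]*85,2),round(s["grip_force"],1),np.round(s["ft_force"]-f0,1),np.round(s["ft_torque"],2),s["time"])
E
```

```text
False [0.44733084 0.00895584 0.04222772] [  -9.    2.  113.   -0.   65. -101.]
0.018 18.17 0.0 [-1.3  1.2  0.4] [ 0.07  0.01 -0.  ] 21.4917
0.0155 15.66 0.0 [-0.1  0.6  0.1] [0.01 0.06 0.08] 21.7083
0.014 13.96 1.3 [ 0.6 -2.9 -1.4] [-0.41 -0.27 -0.02] 21.925
0.012 11.8 5.1 [  1.1 -10.4  -1.3] [-1.67 -0.36 -0.02] 22.1417
0.01 11.38 21.6 [  1.2 -10.7  -0.6] [-1.86 -0.23 -0.01] 22.3583
```

```bash
sed -i 's/^K=.*/K=np.array([.4472,.0078])/' h.py; python3 - <<'E'
from h import *
ctrl.move_gripper(.0155/.085,20); f0=np.array(ctrl.sense()["ft_force"]); ctrl.move_straight(kp(0,.042)[0],feed=.03); ctrl.move_gripper(.0125/.085,20)
for a in(0,10,20,30,45,60,70,80,88,94,98):
    ctrl.movep(*kp(a,.042)); s=ctrl.sense(); f=np.array(s["ft_force"])-f0
    print(a,np.round(f,1),np.round(s["ft_torque"],2),round(s["grip_force"],1),round(s["finger_gap"]*85,1),round(s["time"],2))
    if np.linalg.norm(f)>30: break
c=ctrl.capture("side"); cv2.imwrite("pics/g.png",cv2.resize(c["img"][150:250,250:350],(500,500),interpolation=cv2.INTER_CUBIC))
E
```

```text
0 [ 1.2  1.  -1. ] [ 0.04  0.02 -0.08] 0.0 12.1 23.29
10 [1.1 1.7 0.4] [ 0.07 -0.11  0.06] 0.4 12.7 23.58
20 [ 1.9  4.4 -0.3] [ 0.63 -0.14  0.06] 1.9 12.4 23.88
30 [ 1.7  5.9 -0.7] [ 0.89 -0.21  0.04] 2.7 12.4 24.17
45 [ 3.   8.7 -1. ] [ 1.23 -0.4   0.08] 3.8 12.7 24.53
60 [ 5.7 10.  -3. ] [ 1.57 -0.68  0.03] 4.6 12.8 24.9
70 [ 5.7  9.8 -4.3] [ 1.58 -0.99 -0.01] 4.8 12.9 25.19
80 [ 9.4  7.3 -4.7] [ 1.26 -1.39 -0.05] 5.0 12.6 25.48
88 [ 8.5  5.9 -4.9] [ 0.95 -1.4  -0.01] 4.6 12.3 25.75
94 [10.   7.4 -2.6] [ 1.08 -1.44  0.08] 4.4 12.5 26.0
98 [10.3  7.7 -2.7] [ 1.32 -1.48  0.7 ] 23.6 12.6 26.25
```

```bash
python3 - <<'E'
from h import *
ctrl.movep(*kp(93,.042)); ctrl.move_gripper(.03/.085); print(ctrl.move_straight(kp(93,.15)[0],feed=.1,contact_N=8))
ctrl.movep([.40,.25,.30],ctrl.sense()["tool_rot"]); ctrl.hold(.5)
o=[ctrl.capture(n)["img"] for n in("top","side")]
cv2.imwrite("pics/h.png",np.vstack([cv2.resize(o[0][155:245,210:400],(640,303),interpolation=cv2.INTER_CUBIC),cv2.resize(o[1][170:265,235:385],(640,290),interpolation=cv2.INTER_CUBIC)])); print(ctrl.sense()["time"])
E
```

```text
False
29.8167
```

View pics/h.png

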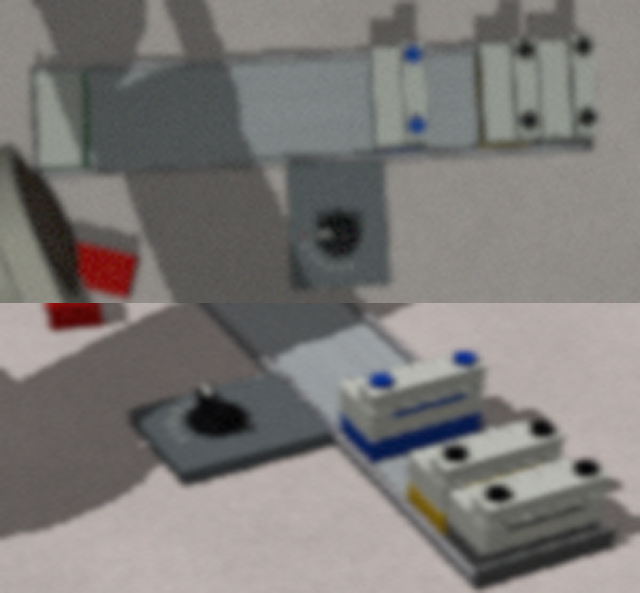

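The white mark, now at (325,233), has turned clockwise from −x to +y, so the knob has stayed at its end stop. All the packs stand.

```bash
python3 -c "
from station import ctrl
print(ctrl.finish_job())"
```

```text
the job is handed in; nothing more can be done
None
```

The blue pack is standing upright in the lane with its foot about where it was, the knob is turned clockwise to its end stop and stayed there when released, and the job is handed in at about 30 s of the 54 s allowed.

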